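Lamp test of a battery warning lamp before it goes back into stock

ROBOT

A 6-joint arm with a two-finger parallel gripper is mounted at the origin on the work surface; the furniture and walls round the work are solid. World frame = base frame: x ahead of the robot, y to its left, z up, the work surface at z = 0. Lengths are in m, angles in rad, forces in N, time in s.
With the tool pointing down it reaches from about 0.275 to 0.725 m from the base axis. Payload 5.6 kg.
Tool frame: the origin (TCP) lies on the centre line of the jaws, within the pads' length; the fingertips stand 17 mm ahead of it and the grasp point (between the pads) lies 2 mm behind it (tip_reach is the distance from the TCP to the fingertips, in m); z points along the fingers, y is the line along which they close (so a half turn about z gives the same grasp; the last joint's range is limited). The gripper opens to 85 mm and grips with 20 to 120 N. Pads are 22 mm wide; open, the fingers measure 114 mm over their backs; the gripper's body (76 mm by 85 mm) begins 54 mm behind the grasp point. The pads swing forward as they close: fully open they stand 13 mm farther back than shut.
Start: joints at [1.457, 0.255, 0.108, 0, -1.424, -0.285], TCP at [0.214, 0.507, 0.248] pointing down, gripper open.
Joint ranges: [-2.95, 2.95], [-1.21, 1.97], [-1.09, 1.5], [-2.87, 1.71], [-2.94, -0.07], [-3.05, 3.05]. Speed limits (rad/s): [2.57, 2.57, 3.14, 3.14, 3.14, 3.14].

INTERFACE

Orientations are given as a unit quaternion [x, y, z, w].
In Python, from rig import state, camera, finish_job, tip_reach gives the robot as it stands.
- The arm moves only by the shell command python3 -m handwheel 'ROWS'. ROWS is JSON, a list of rows, each a list of 3 entries, a list of its own where there are three numbers: the closure, from 0 (fully open) to 1 (shut), then the shift along the tool's x, y, z normalised to -1 to 1, where 1 is 0.15 m, then the turn, a rotation vector about the tool's x, y, z normalised to -1 to 1, where 1 is 120 degrees. In form: [[jaw, [dx, dy, dz], [ax, ay, az]], ...]. A call has exactly 5 rows; each row is the pose to reach, as a shift and turn from the pose commanded when the call began, along the tool's axes at that moment; what a row does not reach only later rows make up. A row lasts 1/10 s, in which the tool goes at most 50 mm and 8.59 degrees, less where a joint would pass 70% of its speed; a pose out of reach is approached as far as the arm can. A call with a number of a shift or a turn outside -1 to 1 is refused whole. A call with a gripper value outside its range is refused whole. The fingers move at their own pace and stop on an object; the grip force is fixed at half the most. Time passes only in rows, so rows that repeat a pose let the fingers close, or fill a call up. It gives the time, the measured TCP pose, the force, the opening and the grip force at its end, in the units of the state.
- state(): the state, without advancing time (a new reading comes with each control period).
- camera(name): name is "scene" or "top" or "wrist"; returns a dict with "image" (480x640x3 uint8, red, green, blue), "K" (3x3 intrinsics, pixels), "position" and "rotation" of the camera in the world; the wrist camera has in their place "hand_eye" (4x4, takes a point from camera to tool coordinates, whose origin is the TCP and whose axes are the flange's). Camera axes: x right, y up, looking along -z (the intrinsics and any distortion apply to the point x, -y, -z); pixel columns grow to the right and rows downward; lengths in m; the calibration is good to about 2 mm. A picture is of the moment at which its call begins: read the wrist's pose just before it. There is no depth.
- finish_job(): hands the job in; it is judged then, once.
The state is a dict: "clock": time; "q": joint angles; "joint_vel": joint speeds; "joint_torque": joint torques, N m; "tool_pos": TCP position; "eef_rot": TCP orientation; "wrist_force": force on the tool from outside, world axes, zero at the start; "moment": the same for the moment, N m; "finger_gap": finger opening in m; "grip_force": force on a finger pad.
Only numpy, scipy, OpenCV 4.12 (cv2) and the standard library are available. Lean on these libraries where they do the work, as an engineer would, in place of code of your own. Each camera call takes 0.05 s, during which the arm holds its last target. There are 200 camera calls.

TASK

Get this battery warning lamp ready for its lamp test: first press the open battery cover down until it clicks and stays shut by itself, because it carries the battery contact. Then set the amber lens into the socket with its lugs in the two gaps, press it down and turn it clockwise (seen from above) to the green test mark, half-way to the red lock mark; never turn it on into the lock click, which would leave the lamp switched on. The test position is sprung, so do not let go: finish with the gripper still holding the lens at the green mark, and leave the label roll, tape measure and tape roll beside it where they are.

Things in the scene. Friction and masses are not known exactly. Their poses are not given: they have to be found in the camera images.
- lamp_base: Base of the lamp, fast on the desk: yellow and dark grey housing 92 mm (its x) by 170 mm (its y), top face 48 mm above the desk; origin at the centre of its underside. Black round socket at y = +40 mm (80 mm across, rim 67.5 mm above the desk, lamp inside); battery bay 60 mm square at y = -46 mm with a hinged cover.
- socket_floor (a point): Centre of the socket's floor, on its axis, 48 mm above the desk; axes as the base. Bore between the lips 57 mm; the lips (61 to 67.5 mm above the desk) are broken by two gaps 16 mm wide on the -x and +x sides for the lens lugs. Two sprung brass pins carry an inserted lens 7 mm above the floor; press it on down (5 N in all) to get the lugs under the lips.
- test_mark (a point): The green test mark on the socket's rim (40 mm from the axis). White insert mark: on the -x side, at a gap; green: 45 degrees clockwise from it; red lock mark: 90 degrees clockwise, on the +y side. A lens pointer starts at the white mark. Once turned, the lugs are under the lips, and the pins lift the lens against them, its underside 4 mm above the floor.
- battery_cover (a joint): Angle of the battery cover, rad: 0 shut, 1.25 wide open; hinged at the -y end of the base, so its free edge (towards the socket) rises. A weak spring (about 1 N at the edge) lifts it to 0.7 or more unless the catch has snapped. The catch snaps in the edge's last 5 mm of travel and needs about 6 N at the edge; then it holds the cover at 0.
- cover_hinge (a point): Middle of the cover's hinge line, on the base at y = -80 mm, 51 mm above the desk; the hinge line runs along the base's x axis.
- cover_edge (a point): Point on the outer (upper) face of the cover, 60 mm from the hinge line, 8 mm in from the free edge, midway along it; moves with the cover. Cover: dark grey, 72 mm along the hinge, 5 mm thick; shut, its upper face is 53 mm above the desk.
- lens: Loose amber lens (90 g), upright, 79 mm tall, origin at the centre of its underside. Black spigot 54 mm across (z 0 to 22 mm, foot tapered to 50) with two lugs on its +x and -x sides (z 3 to 9 mm, 9 mm wide, reaching 33 mm from the axis); black flange 76 mm across (z 22 to 27.5) with a white pointer over each lug. The same after a half turn. Flange clears the rim when pressed home.
- lens_grip (a point): Point on the lens axis 48 mm above its underside, midway between the two flat grip faces, which are 26 mm wide, z 28 to 69 mm, and 52 mm apart across the lens's y axis: grip from above, closing along the lens's y.
- contact_ring (a joint): Brass ring in the socket, rad, growing clockwise. The lugs meet its fingers 0.15 rad clockwise of the gaps' middle and carry it along: it reads the lens turn less 0.15. 0 = not turned, 0.64 = pointer at green (lens turned 0.785), click from about 1.0, locked from 1.2 on. Sprung back to 0 (0.1 N m at 0, 0.19 at green): it turns back if the lens is let go.
- label_roll: White label roll, 69 mm across, 40 mm high, at the back edge between lamp and lens; leave alone.
- tape_measure: Orange and black tape measure, 84 x 36 x 62 mm high, near the back edge far to the right; leave alone.
- tape_roll: Roll of yellow-brown packing tape lying flat, 94 mm across, 48 mm high, near the back edge far to the left; leave alone.
There are look-alikes about, which are no part of the job. Of the things that look like the lens, the smallest one is meant.

How it is judged:
On the way, in this order (a step that is already met when the one before it is completed fails the run):
1. the battery cover has clicked shut and stays shut with nothing touching it (value of joint battery_cover below 0.06 rad and contact force between each of the arm, the fingers and lamp_base below 0.3 N), for 0.3 s.
2. the lens is pressed into the socket, its lugs below the lips, not yet turned (z of lens in the frame of socket_floor below 0.005 m and horizontal distance between lens and socket_floor below 0.005 m and angle between lens's own z axis and vertical below 0.12 rad and value of joint contact_ring below 0.3 rad).
At the end, for the whole second after the job is handed in: Cover shut on its catch (joint under 0.06); lens upright in the socket, on axis within 5 mm, underside at most 6 mm above the socket floor; turned clockwise to the green mark within 0.2 rad (contact ring 0.44 to 0.84) and still, the fingers still gripping it (over 3 N) (value of joint battery_cover below 0.06 rad and z of lens in the frame of socket_floor below 0.006 m and horizontal distance between lens and socket_floor below 0.005 m and angle between lens's own z axis and vertical below 0.1 rad and value of joint contact_ring between 0.44 and 0.84 rad and angle between the x axis of lens and the x axis of lamp_base, either way round between 0.58 and 0.99 rad and velocity of joint contact_ring between -0.1 and 0.1 rad/s and contact force between the fingers and lens above 3 N); the arm keeps its last pose, push and grip.
It fails at once if the lens is turned on into the lock click (value of joint contact_ring above 1.15 rad).
It fails at once if the label roll, tape measure or tape roll is shifted by more than 2 cm (distance of any of label_roll, tape_measure, tape_roll from where it was at the start of the episode above 0.02 m).
It also fails if it takes over 61 s, if anything falls off the work surface, if the arm or the gripper's body presses on something with over 40 N, if the wrist force passes 120 N, or if a joint passes its speed limit or range.

## Working session

There is one attempt and no reset: what is moved stays moved. The work goes in short steps, Python scripts to look and compute and a shell command to move; the robot and the scene stay as the last step left them, time stands still between calls to the robot, and variables do not carry over. Pictures are saved under pics/ and viewed, at most 13 in all, crops included, and the job is handed in when it is done.

```bash
ls; mkdir -p pics
python3 - <<'E'
from rig import state,camera,tip_reach
import cv2,numpy as np
s=state(); print({k:np.round(v,3).tolist() for k,v in s.items()},tip_reach)
for n in ("scene","top"):
    c=camera(n); cv2.imwrite(f"pics/{n}1.png",c["image"][:,:,::-1]); np.savez(f"{n}1.npz",**c)
    print(n,c["K"].tolist(),np.round(c["position"],4).tolist(),np.round(c["rotation"],4).tolist(),[k for k in c])
E
```

```text
pics
{'clock': 0.0, 'q': [1.457, 0.256, 0.107, -0.0, -1.424, -0.285], 'joint_vel': [-0.001, -0.001, -0.0, -0.0, 0.001, -0.0], 'joint_torque': [0.001, -38.663, 23.794, 5.365, -0.006, -0.0], 'tool_pos': [0.213, 0.506, 0.247], 'eef_rot': [0.98, -0.198, -0.0, 0.001], 'wrist_force': [0.172, 0.464, -0.109], 'moment': [-0.043, 0.04, 0.016], 'grip_force': 0.0, 'finger_gap': 0.085} 0.017
scene [[581.8940248765471, 0.0, 316.51133482088227], [0.0, 581.8940248765471, 240.48831950987895], [0.0, 0.0, 1.0]] [-0.7954, 0.5223, 1.3851] [-0.1929, 0.3326, 0.8115, -0.44] ['image', 'K', 'position', 'rotation']
top [[624.2245192363721, 0.0, 329.53152336422943], [0.0, 624.2245192363721, 234.3316081906723], [0.0, 0.0, 1.0]] [-0.0744, -0.1584, 2.0487] [0.0711, -0.0735, -0.6965, 0.7102] ['image', 'K', 'position', 'rotation']
```

View pics/scene1.png

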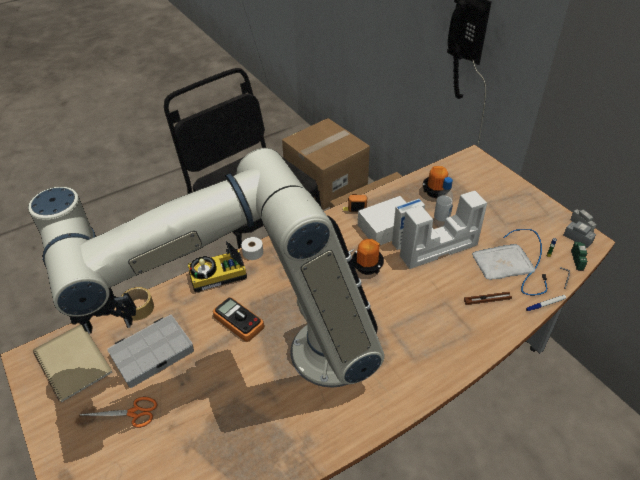

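View pics/top1.png

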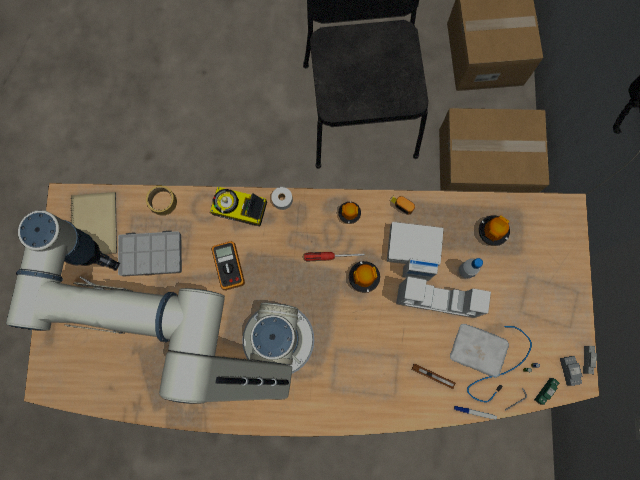

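The scene picture shows the lamp at about (217,270). The top picture shows it at (239,205), with the socket at its left (226,200) and the open cover at its right (257,208). There are three amber lenses, at top (350,212), (365,277) and (494,230). The one at (350,212) is the smallest, about 23 px across, so I'll measure that one and the lamp.

```bash
cat > h.py <<'E'
import numpy as np,cv2
from scipy.spatial.transform import Rotation as R
def ray(c,u,v):
    d=np.array([(u-c["K"][0,2])/c["K"][0,0],-(v-c["K"][1,2])/c["K"][1,1],-1.])
    return R.from_quat(c["rotation"]).apply(d) if np.ndim(c["rotation"])==1 else c["rotation"]@d
def at_z(c,u,v,z):
    d=ray(c,u,v); p=c["position"]; return p+d*(z-p[2])/d[2]
def proj(c,P):
    r=R.from_quat(c["rotation"]) if np.ndim(c["rotation"])==1 else R.from_matrix(c["rotation"])
    p=r.inv().apply(np.atleast_2d(P)-c["position"])
    return np.c_[c["K"][0,2]+c["K"][0,0]*p[:,0]/-p[:,2], c["K"][1,2]-c["K"][1,1]*p[:,1]/-p[:,2]]
E
python3 - <<'E'
from h import *
t=dict(np.load("top1.npz"));s=dict(np.load("scene1.npz"))
for n,(u,v),z in [("socket",(226,200),.0675),("lampend",(257,208),.05),("lens",(350,212),.0275),("L2",(365,277),.03),("roll",(282,197),.04)]:
    print(n,np.round(at_z(t,u,v,z),3))
a=cv2.resize(t["image"][180:232,200:300],None,fx=8,fy=8,interpolation=cv2.INTER_CUBIC)[:, :800]
b=cv2.resize(t["image"][192:232,330:370],None,fx=4.4,fy=4.4,interpolation=cv2.INTER_CUBIC)
c=cv2.resize(s["image"][225:295,180:270],None,fx=2.5,fy=2.5,interpolation=cv2.INTER_CUBIC)
im=np.zeros((600,800,3),np.uint8); im[:a.shape[0],:a.shape[1]]=a; im[416:416+b.shape[0],:b.shape[1]]=b; im[420:420+c.shape[0],300:300+c.shape[1]]=c
cv2.imwrite("pics/crop1.png",im[:,:,::-1])
E
```

```text
socket [0.445 0.18  0.067]
lampend [0.425 0.079 0.05 ]
lens [ 0.423 -0.228  0.027]
L2 [ 0.206 -0.28   0.03 ]
roll [ 0.467 -0.001  0.04 ]
```

View pics/crop1.png

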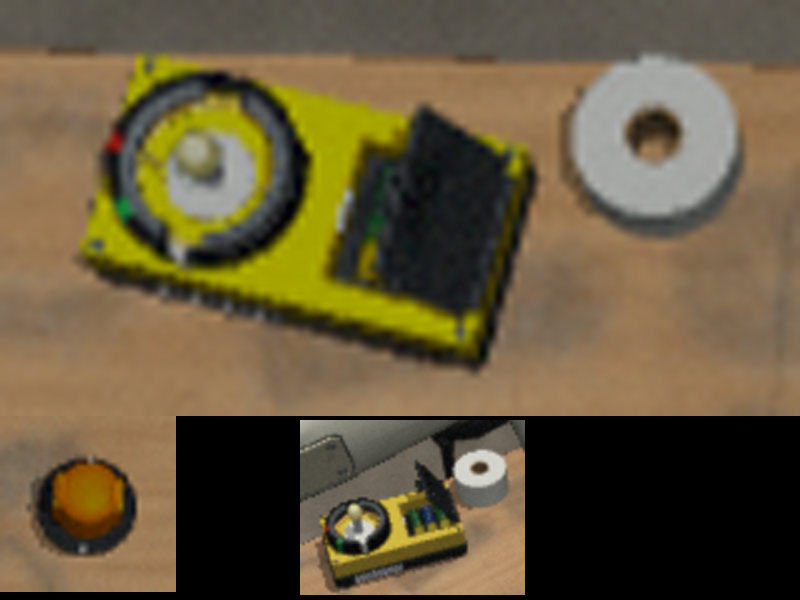

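The crop shows the socket centre near (205,170), with the white mark at (180,252), green at (125,210) and red at (115,143). The cover is standing open at the right end. The lens pointers are at (91,460) and (83,547), nearly vertical in the image.

Run:
```python
from h import *
from rig import camera
t=dict(np.load("top1.npz"))
P=lambda x,y,z:at_z(t,200+x/8,180+y/8,z)
w,c,r=P(180,252,.0675),P(205,170,.0675),P(115,143,.0675)
print(w,c,r, "yaw white",np.degrees(np.arctan2(*(c-w)[1::-1])),"yaw red",np.degrees(np.arctan2(*(r-c)[1::-1]))-90)
a,b,d=P(148,58,.048),P(82,258,.048),P(470,355,.048); e=P(530,150,.048)
print(a,b,d,e,"yaw",np.degrees(np.arctan2(*(b-d)[1::-1]))-90,np.degrees(np.arctan2(*(a-b)[1::-1])),np.linalg.norm(a-b),np.linalg.norm(b-d))
print("corner centre",(a+b+d+e)/4)
L=lambda x,y,z:at_z(t,330+x/4.4,192+(y-416)/4.4,z)
p,q=L(91,460,.0275),L(83,547,.0275); print("lens",(p+q)/2,np.linalg.norm(p-q),np.degrees(np.arctan2(*(p-q)[1::-1])))
w=camera("wrist"); print(w["K"].tolist(),np.round(w["hand_eye"],4).tolist())
```

```text
[0.40649022 0.18931778 0.0675    ] [0.44121128 0.18095014 0.0675    ] [0.45188077 0.21838945 0.0675    ] yaw white -13.549672747373688 yaw red -15.906548704716755
[0.49380134 0.21046528 0.048     ] [0.40786985 0.23291317 0.048     ] [0.37016453 0.07155405 0.048     ] [0.45754933 0.05038357 0.048     ] yaw -13.152495558692195 -14.640212416057938 0.08881513484850272 0.16570593642949005
corner centre [0.43234626 0.14132902 0.048     ]
lens [ 0.42353237 -0.22740933  0.0275    ] 0.06812965427833498 -4.402200095312369
[[418.1196298300522, 0.0, 326.4723030545663], [0.0, 418.1196298300522, 244.44478583852495], [0.0, 0.0, 1.0]] [[0.0006, 0.9456, 0.3253, 0.0826], [1.0, -0.0006, -0.0, -0.0013], [0.0002, 0.3253, -0.9456, -0.1254], [0.0, 0.0, 0.0, 1.0]]
```

```bash
python3 -m handwheel '[[1,[0.2,0.19,0],[0,0,0]],[1,[0.4,0.38,0],[0,0,0]],[1,[0.6,0.57,0],[0,0,0]],[1,[0.8,0.76,0],[0,0,0]],[1,[0.8,0.76,0],[0,0,0]]]'
python3 -m handwheel '[[1,[0.2,0.19,0],[0,0,0]],[1,[0.4,0.38,0],[0,0,0]],[1,[0.6,0.57,0],[0,0,0]],[1,[0.8,0.76,0],[0,0,0]],[1,[0.8,0.76,0],[0,0,0]]]'
python3 -m handwheel '[[1,[0.2,0.19,0],[0,0,-0.03]],[1,[0.4,0.38,0],[0,0,-0.074]],[1,[0.6,0.57,0],[0,0,-0.074]],[1,[0.78,0.75,0],[0,0,-0.074]],[1,[0.78,0.75,0],[0,0,-0.074]]]'
python3 - <<'E'
from h import *
from rig import state,camera
s=state(); w=camera("wrist"); np.savez("w1.npz",tp=s["tool_pos"],tr=s["eef_rot"],**w)
print({k:np.round(v,4).tolist() for k,v in s.items() if k in("clock","q","tool_pos","eef_rot","wrist_force")})
cv2.imwrite("pics/w1.png",w["image"][:,:,::-1])
E
```

```text
clock: 0.65
tool_pos: [0.2808, 0.3517, 0.2488]
eef_rot: [0.98, -0.199, 0.0, -0.0]
wrist_force: [-0.6, 1.1, 0.3]
finger_gap: 0.0124
grip_force: 0.0
clock: 1.15
tool_pos: [0.347, 0.2006, 0.2484]
eef_rot: [0.98, -0.2, 0.0, 0.0]
wrist_force: [0.1, 1.0, -0.3]
finger_gap: 0.0
grip_force: 0.0
clock: 1.65
tool_pos: [0.4112, 0.0519, 0.2479]
eef_rot: [0.992, -0.124, -0.0, 0.001]
wrist_force: [-0.1, 0.8, 0.3]
finger_gap: -0.0003
grip_force: 0.0
{'clock': 1.65, 'q': [0.5078, -0.0165, -0.2069, 0.0006, -1.3815, 0.8146], 'tool_pos': [0.4112, 0.0519, 0.2479], 'eef_rot': [0.9923, -0.1238, -0.0003, 0.0006], 'wrist_force': [-0.0597, 0.7728, 0.2513]}
```

View pics/w1.png

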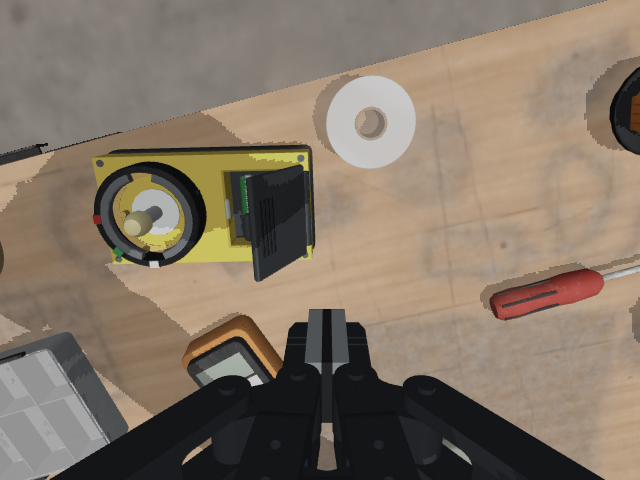

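The wrist view shows the socket rim spanning about (94–206, 162–267), with white at (154,264), green at (118,253) and red at (97,219). The lamp's top corners are near (94,157) and (309,150). The cover is open, with its free edge at (255,175)–(255,280).

```bash
cat >> h.py <<'E'
def wcam(f):
    w=dict(np.load(f)); H=w["hand_eye"]; r=R.from_quat(w["tr"]).as_matrix()
    return dict(image=w["image"],K=w["K"],position=w["tp"]+r@H[:3,3],rotation=r@H[:3,:3])
E
python3 - <<'E'
from h import *
from scipy.optimize import least_squares
c=wcam("w1.npz"); t=dict(np.load("top1.npz"))
def W(p,b): b=np.atleast_2d(b); cs,sn=np.cos(p[2]),np.sin(p[2]); return np.c_[p[0]+cs*b[:,0]-sn*b[:,1],p[1]+sn*b[:,0]+cs*b[:,1],b[:,2]]
a=np.radians(np.arange(0,360,2)); ring=np.c_[.04*np.cos(a),.04+.04*np.sin(a),0*a+.0675]
B=np.array([[-.04,.04,.0675],[0,.08,.0675],[-.0283,.0683,.0675],[.046,.085,.048],[.046,-.085,.048],[-.046,-.085,.048]])
px=np.array([[154,264],[97,219],[118,253],[94,157],[310,149],[312,260]])
def ext(p): r=proj(c,W(p,ring)); return np.r_[r[:,0].min()-94,r[:,0].max()-206,r[:,1].min()-162,r[:,1].max()-267]
f=lambda p:np.r_[(proj(c,W(p,B))-px).ravel(),ext(p)]
s=least_squares(f,[.432,.141,-.24],loss="soft_l1"); p=s.x; print(p,np.degrees(p[2])); print(np.round(f(p),1))
# cover angle from wrist and scene pictures: free edge corners 
for th in (.7,.9,1.0,1.1,1.25):
    e=[[x,-.08+.068*np.cos(th)-.002*np.sin(th),.051+.068*np.sin(th)+.002*np.cos(th)] for x in(-.036,.036)]
    print(th,np.round(proj(c,W(p,e)),0).tolist())
print("socket",W(p,[0,.04,.048]),"hinge",W(p,[0,-.08,.051]))
# lens, label roll from top picture for reference
for n,uv,z in[("roll",(371,122),.04)]: print(n,at_z(c,*uv,z))
E
```

```text
[ 0.43506435  0.14510571 -0.22299182] -12.776489955695679
[ 2.4  2.4 -1.6 -0.4 -0.2  0.3 -4.1 -3.1  1.9 -0.7  3.9  0.8  0.3 -4.8
  2.  -0.6]
0.7 [[236.0, 274.0], [226.0, 174.0]]
0.9 [[248.0, 279.0], [238.0, 176.0]]
1.0 [[255.0, 281.0], [246.0, 177.0]]
1.1 [[263.0, 283.0], [255.0, 177.0]]
1.25 [[277.0, 285.0], [269.0, 178.0]]
socket [[0.44391029 0.18411531 0.048     ]] hinge [[0.41737249 0.06708649 0.051     ]]
roll [0.46837715 0.0035479  0.04      ]
```

```bash
python3 -m handwheel '[[1,[0,-0.14,0.3],[0,0,0]],[1,[0,-0.14,0.6],[0,0,0]],[1,[0,-0.14,0.84],[0,0,0]],[1,[0,-0.22,0.9],[0,0,0]],[1,[0,-0.31,0.97],[0,0,0]]]'
python3 -m handwheel '[[1,[0,-0.07,0.05],[0,0,0]],[1,[0,-0.13,0.1],[0,0,0]],[1,[0,-0.17,0.16],[0,0,0]],[1,[0,-0.17,0.2],[0,0,0]],[1,[0,-0.17,0.22],[0,0,0]]]'
python3 - <<'E'
from h import *
from rig import state,camera
s=state(); w=camera("wrist"); np.savez("w2.npz",tp=s["tool_pos"],tr=s["eef_rot"],**w)
cv2.imwrite("pics/w2.png",w["image"][:,:,::-1])
E
```

```text
clock: 2.2
tool_pos: [0.4218, 0.101, 0.1028]
eef_rot: [0.993, -0.121, 0.0, 0.0]
wrist_force: [-0.0, -1.4, 1.3]
finger_gap: 0.0001
grip_force: 0.7
clock: 2.7
tool_pos: [0.4281, 0.1249, 0.0696]
eef_rot: [0.993, -0.122, 0.0, -0.001]
wrist_force: [-1.9, 1.7, 9.7]
finger_gap: -0.0002
grip_force: 4.9
```

View pics/w2.png

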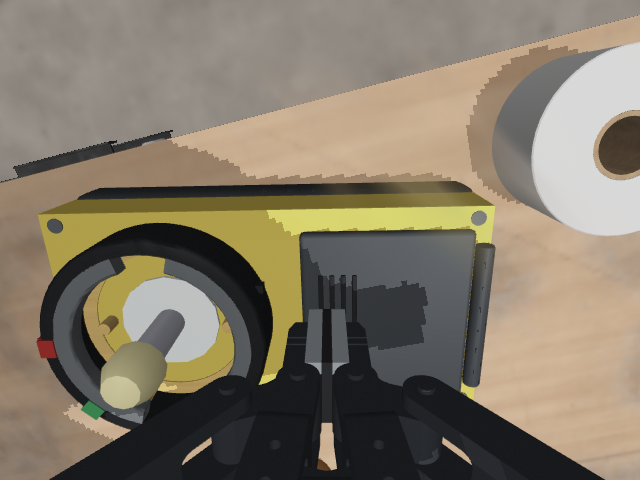

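The cover now lies flat under the fingertips at about (390,330) and the push is 9.7 N. I'll press a little further to be sure of the click, then lift and check.

```bash
python3 -m handwheel '[[1,[0,0,0.01],[0,0,0]],[1,[0,0,0.02],[0,0,0]],[1,[0,0,0.03],[0,0,0]],[1,[0,0,0.035],[0,0,0]],[1,[0,0,0.035],[0,0,0]]]'
python3 -m handwheel '[[1,[0,0,-0.05],[0,0,0]],[1,[0,0,-0.3],[0,0,0]],[1,[0,0,-0.6],[0,0,0]],[1,[0,0.0,-0.95],[0,0,0]],[0,[0,0.0,-0.95],[0,0,0]]]'
python3 - <<'E'
from h import *
from rig import state,camera
s=state(); w=camera("wrist"); np.savez("w3.npz",tp=s["tool_pos"],tr=s["eef_rot"],**w)
print(s["tool_pos"],s["eef_rot"])
cv2.imwrite("pics/w3.png",w["image"][:,:,::-1])
E
```

```text
clock: 3.25
tool_pos: [0.4288, 0.1249, 0.068]
eef_rot: [0.993, -0.121, 0.002, -0.001]
wrist_force: [-11.3, 0.8, 31.0]
finger_gap: 0.0004
grip_force: 15.3
clock: 3.75
tool_pos: [0.4309, 0.1253, 0.2138]
eef_rot: [0.993, -0.122, 0.005, -0.003]
wrist_force: [1.0, 1.0, -0.7]
finger_gap: 0.0131
grip_force: 0.0
[0.43091443 0.12529304 0.21383486] [ 0.99256765 -0.12152174  0.00548604 -0.00343823]
```

View pics/w3.png

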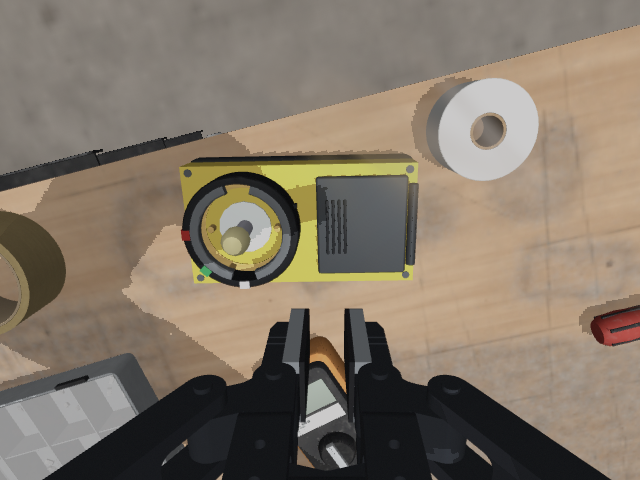

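The cover is shut by itself and lies flat at (362,225). Marks are at red (186,236), green (205,270) and white (244,285), and the four screws at (187,173), (410,169), (405,274) and (200,277). Next I'll refine the socket pose from these.

Run:
```python
from h import *
from scipy.optimize import least_squares
c=wcam("w3.npz"); im=c["image"].astype(int); r,g,b=im[...,0],im[...,1],im[...,2]
def cen(m,u,v,k=10):
    s=np.zeros_like(m); s[v-k:v+k,u-k:u+k]=1; y,x=np.nonzero(m&s.astype(bool)); return x.mean(),y.mean(),len(x)
red=cen((r>120)&(g<70),186,236); gr=cen((g>100)&(r<90)&(b<120),205,270); wh=cen((r>180)&(b>170)&(g>170),244,285)
print(red,gr,wh)
def W(p,b): b=np.atleast_2d(b); cs,sn=np.cos(p[2]),np.sin(p[2]); return np.c_[p[0]+cs*b[:,0]-sn*b[:,1],p[1]+sn*b[:,0]+cs*b[:,1],b[:,2]]
px=np.array([wh[:2],red[:2],gr[:2],[187,173],[410,169],[405,274],[200,277]])
a=np.radians(np.arange(0,360,2)); ring=np.c_[.04*np.cos(a),.04+.04*np.sin(a),0*a+.0675]
def f(p):
    sx,sy,q=p[3:6]
    B=np.array([[-q,.04,.066],[0,.04+q,.066],[-q*.7071,.04+q*.7071,.066],[sx,sy,.048],[sx,-sy,.048],[-sx,-sy,.048],[-sx,sy,.048]])
    e=proj(c,W(p,ring)); return np.r_[(proj(c,W(p,B))-px).ravel(),e[:,0].min()-182,e[:,0].max()-299,e[:,1].min()-172,e[:,1].max()-288]
s=least_squares(f,[.435,.145,-.22,.04,.079,.04],loss="soft_l1"); p=s.x; print(p,np.degrees(p[2])); print(np.round(f(p),1))
print("socket",W(p,[0,.04,.048]))
t=dict(np.load("top1.npz"))
q=p.copy(); print("top px of model socket rim centre, roll, lens est:",proj(t,W(p,[0,.04,.0675])),"seen ~225.6,201")
```

```text
(np.float64(185.0), np.float64(235.0), 69) (np.float64(205.59459459459458), np.float64(270.52702702702703), 74) (np.float64(244.15384615384616), np.float64(285.04615384615386), 65)
[ 0.4350659   0.14663604 -0.22424802  0.03930688  0.07760345  0.03827378] -12.848465197960008
[ 0.7 -0.4 -0.1 -0.7 -0.1  0.1  0.3 -0.1  0.   0.   0.4  0.1  0.1 -0.
 -0.8 -0.5  3.5 -0.2]
socket [[0.44396083 0.1856345  0.048     ]]
top px of model socket rim centre, roll, lens est: [[224.23909921 200.40931534]] seen ~225.6,201
```

```bash
python3 -m handwheel '[[0,[0.03,0.2,0],[0,0,0]],[0,[0.06,0.4,-0.03],[0,0,0]],[0,[0.09,0.6,-0.05],[0,0,0]],[0,[0.12,0.76,-0.07],[0,0,0]],[0,[0.12,0.76,-0.07],[0,0,0]]]'
python3 -m handwheel '[[0,[0.03,0.2,0],[0,0,0]],[0,[0.06,0.4,-0.03],[0,0,0]],[0,[0.09,0.6,-0.05],[0,0,0]],[0,[0.12,0.76,-0.07],[0,0,0]],[0,[0.12,0.76,-0.07],[0,0,0]]]'
python3 -m handwheel '[[0,[0.03,0.2,0],[0,0,-0.04]],[0,[0.06,0.4,-0.03],[0,0,-0.08]],[0,[0.12,0.76,-0.05],[0,0,-0.08]],[0,[0.12,0.76,-0.07],[0,0,-0.08]],[0,[0.12,0.76,-0.07],[0,0,-0.08]]]'
python3 -m handwheel '[[0,[0,0,0],[0,0,0]],[0,[0,0,0],[0,0,0]],[0,[0,0,0],[0,0,0]],[0,[0,0,0],[0,0,0]],[0,[0,0,0],[0,0,0]]]'
python3 - <<'E'
from h import *
from rig import state,camera
s=state(); w=camera("wrist"); np.savez("w4.npz",tp=s["tool_pos"],tr=s["eef_rot"],**w)
print(s["tool_pos"],s["eef_rot"],s["q"])
cv2.imwrite("pics/w4.png",w["image"][:,:,::-1])
E
```

```text
clock: 4.3
tool_pos: [0.4168, 0.0072, 0.2169]
eef_rot: [0.992, -0.123, -0.001, 0.0]
wrist_force: [1.3, 0.4, 0.1]
finger_gap: 0.0854
grip_force: 0.0
clock: 4.8
tool_pos: [0.4071, -0.1072, 0.2273]
eef_rot: [0.992, -0.123, -0.001, 0.0]
wrist_force: [0.6, -0.4, 0.1]
finger_gap: 0.0855
grip_force: 0.0
clock: 5.3
tool_pos: [0.3973, -0.2211, 0.2378]
eef_rot: [0.999, -0.04, -0.001, -0.0]
wrist_force: [0.7, 0.1, -0.8]
finger_gap: 0.0856
grip_force: 0.0
clock: 5.8
tool_pos: [0.3977, -0.2201, 0.2386]
eef_rot: [0.999, -0.038, 0.0, -0.0]
wrist_force: [0.5, -0.5, -0.0]
finger_gap: 0.0853
grip_force: 0.0
[ 0.39767606 -0.22013112  0.23855887] [ 9.99290355e-01 -3.76666607e-02  8.69017528e-05 -3.93107570e-05] [-1.59056608e-01  6.83697024e-02 -1.42800351e-01 -1.01342378e-04
 -1.35946327e+00  1.65452304e+00]
```

View pics/w4.png

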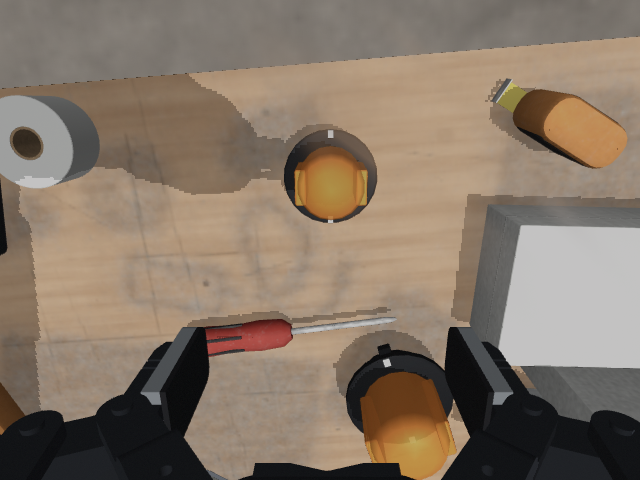

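The small lens's flange spans (284–377, 129–222), with pointers at (331,133) and (331,220) parallel to the tool x axis. The tool is settled here.

Run:
```python
from h import *
from scipy.optimize import least_squares
c=wcam("w4.npz"); s=np.load("w4.npz"); im=c["image"].astype(int)
def cen(u,v,k=7):
    s=im[v-k:v+k+1,u-k:u+k+1].min(2); y,x=np.nonzero(s>130); return u-k+x.mean(),v-k+y.mean(),len(x)
p,q=cen(331,133),cen(331,220); print(p,q)
A,B=at_z(c,*p[:2],.0275),at_z(c,*q[:2],.0275); m=(A+B)/2
yaw=np.degrees(np.arctan2(*(A-B)[1::-1])); print("pointers mid",m,"dist",np.linalg.norm(A-B),"yaw",yaw)
a=np.radians(np.arange(0,360,2)); ring=lambda p:np.c_[p[0]+.038*np.cos(a),p[1]+.038*np.sin(a),0*a+.0275]
def f(p): e=proj(c,ring(p)); return [e[:,0].min()-284,e[:,0].max()-377.5,e[:,1].min()-128.5,e[:,1].max()-222.5]
r=least_squares(f,m[:2]); print("ring",r.x,np.round(f(r.x),1))
Rt=R.from_quat(s["tr"]); print("tool delta to pointers mid",Rt.inv().apply(m-s["tp"]), "tool yaw",np.degrees(Rt.as_euler("xyz")))
```

```text
(np.float64(330.0), np.float64(133.5), 40) (np.float64(331.6666666666667), np.float64(224.51111111111112), 45)
pointers mid [ 0.41944585 -0.22367405  0.0275    ] dist 0.07385782690592924 yaw -3.043590697740438
ring [ 0.42218058 -0.22377139] [-0.4  0.4 -0.1  0.1]
tool delta to pointers mid [0.0219387  0.00191201 0.21106246] tool yaw [-1.79995123e+02 -9.78146430e-03 -4.31730310e+00]
```

```bash
python3 -m handwheel '[[0,[0.165,0.013,0.1],[0,0,0]],[0,[0.165,0.013,0.4],[0,0,0]],[0,[0.165,0.013,0.7],[0,0,0]],[0,[0.165,0.013,0.8],[0,0,0]],[0,[0.165,0.013,0.8],[0,0,0]]]'
python3 -m handwheel '[[0,[0,0,0.15],[0,0,0]],[0,[0,0,0.3],[0,0,0]],[0,[0,0,0.42],[0,0,0]],[0,[0,0,0.485],[0,0,0]],[0,[0,0,0.485],[0,0,0]]]'
python3 - <<'E'
from h import *
from rig import state,camera
s=state(); w=camera("wrist"); np.savez("w5.npz",tp=s["tool_pos"],tr=s["eef_rot"],**w)
print(s["tool_pos"],s["wrist_force"])
cv2.imwrite("pics/w5.png",w["image"][:,:,::-1])
E
python3 -m handwheel '[[0.5,[0,0,0],[0,0,0]],[1,[0,0,0],[0,0,0]],[1,[0,0,0],[0,0,0]],[1,[0,0,0],[0,0,0]],[1,[0,0,0],[0,0,0]]]'
python3 -m handwheel '[[1,[0,0,0],[0,0,0]],[1,[0,0,-0.02],[0,0,0]],[1,[0,0,-0.1],[0,0,0]],[1,[0,0,-0.3],[0,0,0]],[1,[0,0,-0.5],[0,0,0]]]'
python3 -m handwheel '[[1,[0,0,-0.2],[0,0,0]],[1,[0,0,-0.4],[0,0,0]],[1,[0,0,-0.5],[0,0,0]],[1,[0,0,-0.5],[0,0,0]],[1,[0,0,-0.5],[0,0,0]]]'
python3 - <<'E'
from h import *
from rig import state,camera
s=state(); w=camera("wrist"); np.savez("w6.npz",tp=s["tool_pos"],tr=s["eef_rot"],**w)
print(s["tool_pos"],s["eef_rot"],s["wrist_force"],s["moment"])
cv2.imwrite("pics/w6.png",w["image"][:,:,::-1])
E
```

```text
clock: 6.35
tool_pos: [0.4202, -0.2239, 0.116]
eef_rot: [0.999, -0.038, -0.003, -0.001]
wrist_force: [0.4, -0.4, 0.9]
finger_gap: 0.0853
grip_force: 0.0
clock: 6.85
tool_pos: [0.4222, -0.2245, 0.0458]
eef_rot: [0.999, -0.038, -0.0, 0.0]
wrist_force: [-0.3, -0.2, 0.0]
finger_gap: 0.0852
grip_force: 0.0
[ 0.42215948 -0.22448425  0.04581709] [-0.32568795 -0.20171785  0.04333439]
clock: 7.4
tool_pos: [0.423, -0.2247, 0.0469]
eef_rot: [0.999, -0.038, 0.001, 0.0]
wrist_force: [-0.8, 0.5, 6.0]
finger_gap: 0.0515
grip_force: 63.1
clock: 7.9
tool_pos: [0.4211, -0.2242, 0.121]
eef_rot: [0.999, -0.038, -0.001, -0.0]
wrist_force: [1.1, -0.0, -1.3]
finger_gap: 0.0514
grip_force: 62.7
clock: 8.4
tool_pos: [0.4216, -0.224, 0.195]
eef_rot: [0.999, -0.038, -0.0, -0.0]
wrist_force: [-0.2, 0.2, -1.8]
finger_gap: 0.0514
grip_force: 62.7
[ 0.42157773 -0.22404696  0.19496907] [ 9.99269009e-01 -3.82230206e-02 -4.63897173e-04 -4.82258442e-04] [-0.17774179  0.20482172 -1.8131918 ] [-0.03891071  0.00869986  0.00425406]
```

View pics/w6.png

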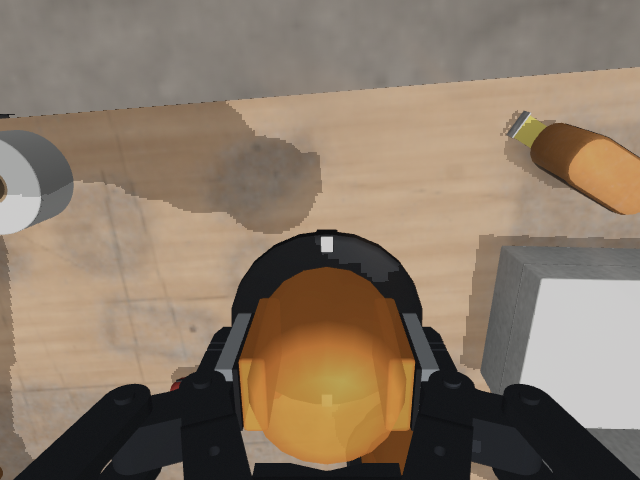

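The lens is held upright, with its flange spanning columns 232–422, its top edge at row 230 and its pointer at (327,244). I'll move it to a spot just short of the socket and re-measure the socket and the held lens with the same camera, so that calibration bias cancels.

```bash
python3 -m handwheel '[[1,[-0.03,-0.15,-0.02],[0,0,0]],[1,[-0.07,-0.4,-0.04],[0,0,0]],[1,[-0.11,-0.68,-0.05],[0,0,0]],[1,[-0.152,-0.93,-0.055],[0,0,0]],[1,[-0.152,-0.93,-0.055],[0,0,0]]]'
python3 -m handwheel '[[1,[-0.03,-0.15,-0.02],[0,0,0]],[1,[-0.07,-0.4,-0.04],[0,0,0]],[1,[-0.11,-0.68,-0.05],[0,0,0]],[1,[-0.152,-0.93,-0.055],[0,0,0]],[1,[-0.152,-0.93,-0.055],[0,0,0]]]'
python3 -m handwheel '[[1,[-0.03,-0.15,-0.02],[0,0,0.02]],[1,[-0.07,-0.4,-0.04],[0,0,0.04]],[1,[-0.11,-0.68,-0.05],[0,0,0.06]],[1,[-0.152,-0.93,-0.055],[0,0,0.07]],[1,[-0.152,-0.93,-0.055],[0,0,0.07]]]'
python3 -m handwheel '[[1,[0,0,0],[0,0,0]],[1,[0,0,0],[0,0,0]],[1,[0,0,0],[0,0,0]],[1,[0,0,0],[0,0,0]],[1,[0,0,0],[0,0,0]]]'
python3 - <<'E'
from h import *
from rig import state,camera
s=state(); w=camera("wrist"); np.savez("w7.npz",tp=s["tool_pos"],tr=s["eef_rot"],**w)
print(s["tool_pos"],s["eef_rot"])
cv2.imwrite("pics/w7.png",w["image"][:,:,::-1])
E
```

```text
clock: 8.95
tool_pos: [0.4089, -0.0804, 0.2029]
eef_rot: [0.999, -0.036, -0.001, -0.0]
wrist_force: [-0.3, -1.0, -1.5]
finger_gap: 0.0512
grip_force: 63.3
clock: 9.45
tool_pos: [0.3972, 0.06, 0.2112]
eef_rot: [0.999, -0.036, -0.001, 0.0]
wrist_force: [-0.1, -0.7, -1.5]
finger_gap: 0.0516
grip_force: 63.5
clock: 9.95
tool_pos: [0.3855, 0.2004, 0.2191]
eef_rot: [0.994, -0.11, -0.001, 0.001]
wrist_force: [-0.1, -1.2, -1.5]
finger_gap: 0.0516
grip_force: 63.6
clock: 10.45
tool_pos: [0.3859, 0.1975, 0.2206]
eef_rot: [0.994, -0.112, 0.0, -0.0]
wrist_force: [-0.4, -0.8, -1.5]
finger_gap: 0.0513
grip_force: 63.6
[0.38586426 0.19747201 0.22059156] [ 9.93747396e-01 -1.11651727e-01  5.03066835e-05 -5.19743266e-05]
```

View pics/w7.png

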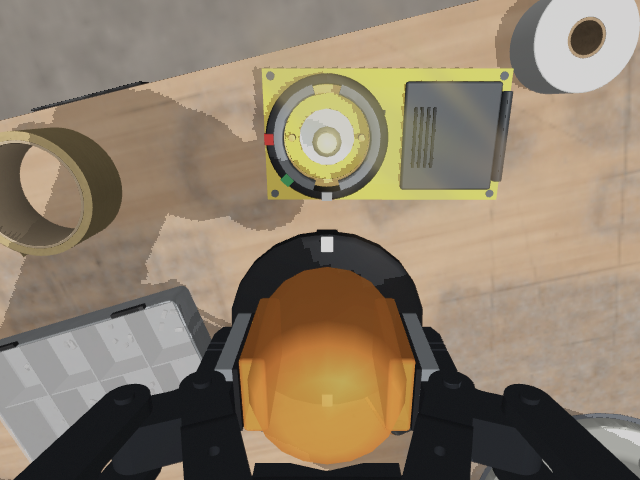

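The cover is still shut. The lens pointer (327,244) lines up with the white mark (327,196); red is at (269,139) and green at (287,181). Now I'll compute the remaining offset.

Run:
```python
from h import *
from scipy.optimize import least_squares
c=wcam("w7.npz"); d=np.load("w7.npz"); im=c["image"].astype(int); r,g,b=im[...,0],im[...,1],im[...,2]
def cen(m,u,v,k=10):
    s=np.zeros_like(m); s[v-k:v+k,u-k:u+k]=1; y,x=np.nonzero(m&s.astype(bool)); return x.mean(),y.mean(),len(x)
red=cen((r>120)&(g<70),269,139); gr=cen((g>100)&(r<90)&(b<120),287,181); wh=cen((r>140)&(b>140)&(g>140),327,196,8); pt=cen((r>180)&(b>170)&(g>170),327,244)
print(red,gr,wh,pt)
def W(p,b): b=np.atleast_2d(b); cs,sn=np.cos(p[2]),np.sin(p[2]); return np.c_[p[0]+cs*b[:,0]-sn*b[:,1],p[1]+sn*b[:,0]+cs*b[:,1],b[:,2]]
px=np.array([wh[:2],red[:2],gr[:2],[270,75.5],[504,75.5],[489,194],[275,194]])
a=np.radians(np.arange(0,360,2)); ring=np.c_[.04*np.cos(a),.04+.04*np.sin(a),0*a+.0675]
def f(p):
    sx,sy,q=p[3:6]
    B=np.array([[-q,.04,.066],[0,.04+q,.066],[-q*.7071,.04+q*.7071,.066],[sx,sy,.048],[sx,-sy,.048],[-sx,-sy,.048],[-sx,sy,.048]])
    e=proj(c,W(p,ring)); return np.r_[(proj(c,W(p,B))-px).ravel(),e[:,0].min()-264,e[:,0].max()-388,e[:,1].min()-73,e[:,1].max()-200]
p=least_squares(f,[.435,.145,-.22,.04,.079,.04],loss="soft_l1").x; print(p,np.degrees(p[2])); print(np.round(f(p),1))
S=W(p,[0,.04,.048])[0]; Rt=R.from_quat(d["tr"]); sd=Rt.inv().apply(S-d["tp"])
print("socket world",S,"in tool",sd,"tool yaw",np.degrees(Rt.as_euler("xyz")[2]))
# held lens in tool coordinates, underside h below the TCP
def lens(q,h=.047):
    P=np.c_[q[0]+.038*np.cos(a),q[1]+.038*np.sin(a),0*a+h-.0275]; return proj(c,Rt.apply(P)+d["tp"])
for h in(.046,.048):
    g=lambda q:(lambda e:[e[:,0].min()-231.5,e[:,0].max()-422.5,e[:,1].min()-229.5])(lens(q,h))
    q=least_squares(g,[0,0]); print("lens in tool",h,q.x,np.round(q.fun,1))
```

```text
(np.float64(268.59574468085106), np.float64(139.0531914893617), 94) (np.float64(286.77906976744185), np.float64(180.0), 86) (np.float64(326.4320987654321), np.float64(196.54320987654322), 81) (np.float64(326.5), np.float64(244.0), 180)
[ 0.43479537  0.14690102 -0.22378664  0.03978436  0.07741274  0.03772446] -12.822030217918043
[-0.  -0.2 -0.   0.4 -0.   0.2 -0.1 -0.2 -0.1 -0.1 -0.3 -0.1 -0.3 -0.3
  0.7  0.2  0.1  0.1]
socket world [0.44367231 0.18590359 0.048     ] in tool [ 0.05891863 -0.00152826  0.17259694] tool yaw -12.821078669349365
lens in tool 0.046 [ 0.00091698 -0.00122481] [-2.4  2.4  0.4]
lens in tool 0.048 [ 0.00037641 -0.00122242] [-1.2  1.2  0.2]
```

```bash
python3 -m handwheel '[[1,[0.13,0,0],[0,0,0]],[1,[0.3,0,0],[0,0,0]],[1,[0.39,0,0.15],[0,0,0]],[1,[0.39,0,0.4],[0,0,0]],[1,[0.39,0,0.6],[0,0,0]]]'
python3 -m handwheel '[[1,[0,0,0.03],[0,0,0]],[1,[0,0,0.06],[0,0,0]],[1,[0,0,0.09],[0,0,0]],[1,[0,0,0.09],[0,0,0]],[1,[0,0,0.09],[0,0,0]]]'
python3 -m handwheel '[[1,[0,0,0.02],[0,0,0]],[1,[0,0,0.04],[0,0,0]],[1,[0,0,0.06],[0,0,0]],[1,[0,0,0.08],[0,0,0]],[1,[0,0,0.08],[0,0,0]]]'
```

```text
clock: 11.0
tool_pos: [0.4428, 0.1846, 0.1289]
eef_rot: [0.994, -0.112, -0.0, 0.0]
wrist_force: [0.5, 0.4, -2.9]
finger_gap: 0.0514
grip_force: 63.6
clock: 11.5
tool_pos: [0.4433, 0.1856, 0.1181]
eef_rot: [0.994, -0.111, 0.001, -0.001]
wrist_force: [-0.2, 0.4, -1.2]
finger_gap: 0.0512
grip_force: 63.4
clock: 12.0
tool_pos: [0.4434, 0.1851, 0.1049]
eef_rot: [0.994, -0.111, 0.001, 0.0]
wrist_force: [4.2, -1.9, -2.8]
finger_gap: 0.0516
grip_force: 63.4
```

```bash
python3 -m handwheel '[[1,[0.008,0,0],[0,0,0]],[1,[0.008,0,0.01],[0,0,0]],[1,[0.008,0,0.02],[0,0,0]],[1,[0.008,0,0.03],[0,0,0]],[1,[0.008,0,0.03],[0,0,0]]]'
python3 -c "from rig import state;s=state();print(s['moment'],s['tool_pos'],s['wrist_force'])"
```

```text
clock: 12.5
tool_pos: [0.4437, 0.1849, 0.1004]
eef_rot: [0.994, -0.111, -0.0, 0.0]
wrist_force: [-0.9, -0.7, 0.1]
finger_gap: 0.0511
grip_force: 63.4
[-0.07011363 -0.11230658  0.03520423] [0.4437318  0.18485216 0.10038664] [-0.93879758 -0.74010733  0.09162098]
```

```bash
python3 -m handwheel '[[1,[0,0,0.01],[0,0,0]],[1,[0,0,0.018],[0,0,0]],[1,[0,0,0.024],[0,0,0]],[1,[0,0,0.024],[0,0,0]],[1,[0,0,0.024],[0,0,0]]]'
python3 - <<'E'
from h import *
from rig import state,camera
s=state();print(s['moment'],s['tool_pos'],s['wrist_force'])
w=camera("scene"); b=camera("wrist"); np.savez("s8.npz",**w)
o=np.zeros((480,800,3),np.uint8); o[:300,:420]=cv2.resize(w["image"][235:295,175:259],None,fx=5,fy=5,interpolation=cv2.INTER_CUBIC); o[:285,420:]=cv2.resize(b["image"],(380,285),interpolation=cv2.INTER_AREA)
cv2.imwrite("pics/s8.png",o[:300,:,::-1])
E
```

```text
clock: 13.0
tool_pos: [0.4438, 0.1849, 0.097]
eef_rot: [0.994, -0.111, -0.0, 0.0]
wrist_force: [-0.8, -0.0, 2.7]
finger_gap: 0.0513
grip_force: 63.6
[-0.10124832  0.5483939   0.01643157] [0.4438436  0.18485354 0.09696751] [-0.83000176 -0.04484189  2.71137832]
```

View pics/s8.png

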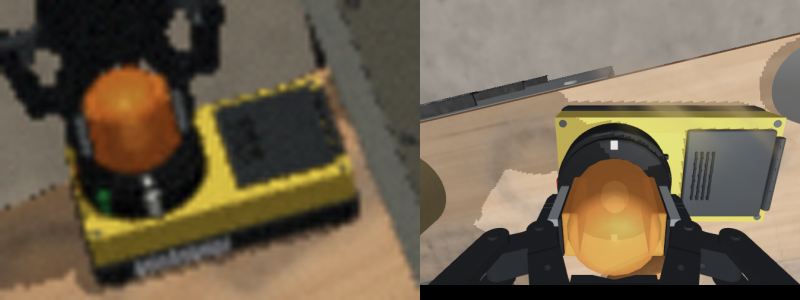

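The lens sits in the socket with its pointer at the white mark, and the cover is shut. The push is about 4 N, so I'll go a little deeper before turning.

```bash
python3 -m handwheel '[[1,[0,0,0.006],[0,0,0]],[1,[0,0,0.012],[0,0,0]],[1,[0,0,0.012],[0,0,0]],[1,[0,0,0.012],[0,0,0]],[1,[0,0,0.012],[0,0,0]]]'
python3 -c "from rig import state;s=state();print(s['moment'],s['tool_pos'],s['wrist_force'],s['q'])"
```

```text
clock: 13.6
tool_pos: [0.4439, 0.1848, 0.0952]
eef_rot: [0.994, -0.111, -0.0, 0.0]
wrist_force: [-1.4, 0.5, 4.4]
finger_gap: 0.0511
grip_force: 63.8
[-0.05461439  0.80863572 -0.00159514] [0.44393107 0.18483947 0.0951591 ] [-1.36497928  0.48960808  4.41729741] [ 7.21371607e-01  2.27315537e-01 -3.39586478e-01 -5.91775466e-05
 -1.00396673e+00  6.26557295e-01]
```

```bash
python3 -m handwheel '[[1,[0,0,0],[0,0,0.04]],[1,[0,0,0],[0,0,0.08]],[1,[0,0,0],[0,0,0.12]],[1,[0,0,0],[0,0,0.16]],[1,[0,0,0],[0,0,0.16]]]'
python3 -c "from rig import state;from h import *;s=state();print(s['moment'],np.degrees(R.from_quat(s['eef_rot']).as_euler('xyz')))"
```

```text
clock: 14.1
tool_pos: [0.4443, 0.1846, 0.0954]
eef_rot: [0.961, -0.276, 0.0, 0.0]
wrist_force: [-0.5, -1.7, 4.4]
finger_gap: 0.0513
grip_force: 64.0
[-0.73431028  0.29334794  0.03571393] [ 1.79994470e+02 -5.18561944e-02 -3.19875990e+01]
```

```bash
python3 -m handwheel '[[1,[0,0,0],[0,0,0.04]],[1,[0,0,0],[0,0,0.08]],[1,[0,0,0],[0,0,0.13]],[1,[0,0,0],[0,0,0.17]],[1,[0,0,0],[0,0,0.215]]]'
python3 -m handwheel '[[1,[0,0,0],[0,0,0]],[1,[0,0,0],[0,0,0]],[1,[0,0,0],[0,0,0]],[1,[0,0,0],[0,0,0]],[1,[0,0,0],[0,0,0]]]'
python3 - <<'E'
from h import *
from rig import state,camera
s=state();print(s['moment'],np.degrees(R.from_quat(s['eef_rot']).as_euler('xyz')))
b=camera("wrist"); w=camera("scene"); np.savez("w9.npz",tp=s["tool_pos"],tr=s["eef_rot"],**b)
o=np.zeros((480,800,3),np.uint8); o[:,:640]=b["image"]; o[:240,500:]=cv2.resize(w["image"][240:288,180:240],None,fx=5,fy=5,interpolation=cv2.INTER_CUBIC)
cv2.imwrite("pics/w9.png",o[:,:,::-1])
E
```

```text
clock: 14.6
tool_pos: [0.4444, 0.1847, 0.0954]
eef_rot: [0.876, -0.483, 0.0, -0.0]
wrist_force: [-0.4, -1.4, 4.6]
finger_gap: 0.0517
grip_force: 64.0
clock: 15.1
tool_pos: [0.4444, 0.1848, 0.0954]
eef_rot: [0.876, -0.483, 0.0, -0.0]
wrist_force: [1.4, -2.9, 5.9]
finger_gap: 0.0512
grip_force: 63.9
[-1.08445457 -0.56107508  0.14310426] [-1.79964300e+02 -2.96116495e-02 -5.77064222e+01]
```

View pics/w9.png

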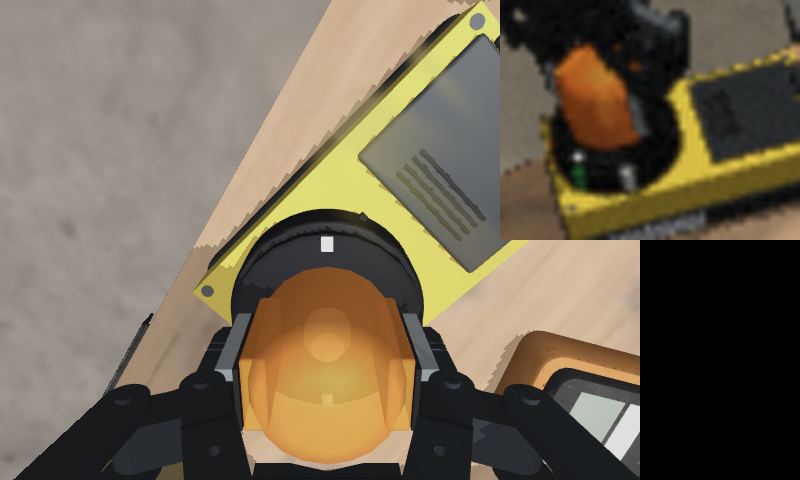

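The lens has turned 44.9° without slipping in the jaws: its pointer is still at (327,244) and, in the inset, stands over the green mark. The cover is shut and the grip is 64 N, so I'm handing in.

```bash
python3 -c "from rig import finish_job;print(finish_job())"
```

```text
the job is handed in; nothing more can be done
None
```

I handed the job in with the battery cover clicked shut and the amber lens pressed in and turned 44.9° clockwise to the green mark, still gripped at 64 N, and the label roll, tape measure and tape roll left untouched; no verdict was returned.

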